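Proof-pull a glued joint on the spring tester

TASK

Proof-test the glued joint: pick up the T-shaped wooden test piece by its stick, press its cross block straight down into the tester so that the sprung clip jaw is pushed open and snaps shut over the block, then, by the stick, draw the spring-return carriage out toward the robot until its pointer lines up with the mark, without pulling well past it, and keep it there. Finish while still gripping the stick and holding the carriage at the mark; do not push or pull the carriage or jaw with the gripper itself, and leave the offcut, glue bottle and wooden disc where they are.

Things in the scene. Friction and masses are not known exactly. Their poses are not given: they have to be found in the camera images.
- rig: Fixed pull tester: plywood board 280 x 110 x 18 mm on the bench, from x -90 to +190 mm about its origin (on the underside). x points along it, away from the robot (within 15 deg); the carriage is pulled to -x. Two aluminium guides, top at z 32, at y +-38.5 mm; round spring tube, top at z 54, at x 105 to 190 mm.
- carriage: Aluminium plate 62 x 66 x 15 mm sliding along the rig's -x; axes as the rig. Origin on its underside 30 mm above the bench; at rest at rig x 50 mm, against a stop. Plate from x -12 to +50 mm, top at z 15 mm. The spring pulls it back to +x with 6 N at rest plus 150 N/m; travel 65 mm.
- fork (a point): Middle of the slot between the two steel fork posts at the carriage's front, on their back (+x) face at their top, 24 mm above the plate. Slot 20 mm wide, for the stick; posts 10 mm thick along x, outer edges 32 mm either side, flared lead-ins 12 mm higher. The cross block goes behind them (+x).
- seat (a point): On the plate's top, 45 mm above the bench, 7 mm behind (+x of) the posts: where the centre of the cross block's underside is when seated and pulled against the posts. Axes as the rig.
- jaw (a joint): Sprung clip jaw: dark steel plate 46 mm wide behind the seat, hinged low on the carriage; rad, 0 shut, grows as its top swings to +x (max 0.8). Shut, its nose overhangs the block. Press the block straight down, its centre 0 to 5 mm (best 2) to +x of the seat: it slides down the ramp, opens the jaw 0.15 to 0.3 rad (2 to 6 N), and the jaw snaps shut over it.
- nose (a point): Nose tip of the jaw, middle of its width; shut, 2.5 mm to +x of the seat and 25 mm above it, so 5 mm above the seated block's top. From there its front is a ramp going up and back to 14.5 mm to +x of the seat, 52 mm above it (97 mm above the bench).
- pointer (a point): Tip of the small dark blade, 4 mm thick, on the carriage's +y side, 23 mm to +x of the seat; moves with the carriage. Axes as the rig.
- mark (a point): Inner edge of the 4 mm thick upright steel blade of the fixed index on the board's +y edge (blade top 56 mm above the bench). The pointer is at the mark when both are level along the rig's x. It stands 28 to 48 mm to -x of the resting pointer. Axes as the rig.
- coupon: Test piece: wooden T, 20 mm high, about 60 g, flat on the bench left or right of the tester. Origin: underside centre of the cross block (14 mm in x, 50 in y). Stick 14 mm wide, from the block along its own -x to 117 mm from the origin; grip it 45 to 70 mm from the origin to clear the fork. In the tester its x is along the rig's +x, same side up.
- offcut: Bystander: plain straight wooden stick without a cross block, 120 x 16 x 16 mm, origin centre of underside, on the other side of the tester.
- glue: Bystander: white glue bottle, 56 mm across, 140 mm high, origin centre of underside.
- disc: Bystander: wooden disc, 90 mm across, 10 mm thick, origin centre of underside.
Things that resemble listed ones, but are neither listed nor needed, are in the scene too. What is shaped like the coupon but pink or turquoise is not meant.

How it is judged:
On the way, in this order (a step that is already met when the one before it is completed fails the run):
1. the test piece is lifted clear of the bench (height (world z) of coupon above 0.03 m and contact force between the fingers and coupon above 1 N), for 0.1 s.
2. the block pushes the clip jaw open (value of joint jaw above 0.09 rad and contact force between coupon and carriage above 0.3 N and z of coupon in the frame of seat above 0.006 m), for 0.02 s.
3. the block is seated behind the fork and the jaw has closed over it (z of coupon in the frame of seat between -0.004 and 0.005 m and x of coupon in the frame of seat between -0.004 and 0.009 m and y of coupon in the frame of seat between -0.007 and 0.007 m and value of joint jaw below 0.18 rad), for 0.2 s.
At the end, for the whole second after the job is handed in: For the last second: still gripping the stick; carriage still, pointer within 5 mm of the mark, pulled by the test piece alone (over 4 N), robot not touching carriage or jaw; block within 5 mm of its seat, stick within 0.15 rad of the pull, jaw under 0.08 rad; bystanders moved under 30 mm (x of pointer in the frame of mark between -0.005 and 0.005 m and z of coupon in the frame of seat between -0.004 and 0.005 m and x of coupon in the frame of seat between -0.004 and 0.009 m and y of coupon in the frame of seat between -0.007 and 0.007 m and value of joint jaw below 0.08 rad and angle between the x axis of coupon and the x axis of rig, either way round below 0.15 rad and linear speed of carriage below 0.01 m/s and contact force between the fingers and coupon above 3 N and contact force between coupon and carriage above 4 N and contact force between each of the arm, the fingers and carriage below 1 N and distance of each of offcut, glue, disc from where it was at the start of the episode below 0.03 m); the arm keeps its last pose, push and grip.
It fails at once if the carriage is pulled more than 12 mm past the mark (x of pointer in the frame of mark below -0.012 m).
It fails at once if the robot itself pushes or pulls the carriage or jaw (over 5 N) (contact force between any of the arm, the fingers and carriage above 5 N).
It fails at once if a bystander is moved more than 30 mm (distance of any of offcut, glue, disc from where it was at the start of the episode above 0.03 m).
It also fails if it takes over 51 s, if anything falls off the work surface, if the arm or the gripper's body presses on something with over 40 N, if the wrist force passes 120 N, or if a joint passes its speed limit or range.

ROBOT

A 6-joint arm with a two-finger parallel gripper is mounted at the origin on the work surface. World frame = base frame: x ahead of the robot, y to its left, z up, the work surface at z = 0. Lengths are in m, angles in rad, forces in N, time in s.
With the tool pointing down it reaches from about 0.325 to 0.9 m from the base axis. Payload 3.5 kg.
Tool frame: the origin (TCP) lies at the very end of the fingers, on their centre line; the grasp point (between the pads) lies manip.grip_depth behind it (manip.grip_depth is the distance from the TCP to the grasp point, in m); z points along the fingers, y is the direction in which the jaws open and shut (so a half turn about z gives the same grasp; the last joint's range is limited). The gripper opens to 85 mm and grips with 20 to 120 N. Pads are 22 mm wide; open, the fingers measure 114 mm over their backs; the gripper's body (76 mm by 85 mm) begins 54 mm behind the grasp point. The pads swing forward as they close: fully open they stand 13 mm farther back than shut.
Start: joints at [1.146, 0.276, -0.026, 1.268, 0, 1.467], TCP at [0.198, 0.593, 0.231] pointing down, gripper open.
Joint ranges: [-3.12, 3.12], [-0.85, 1.88], [-1.08, 1.24], [-1.95, 2.15], [-1.57, 1.53], [-3.14, 3.14]. Speed limits (rad/s): [2.57, 2.57, 3.14, 3.14, 3.14, 3.14].

INTERFACE

Orientations are given as a rotation vector (axis times angle).
In Python, from rig import manip gives the robot as it stands.
- The arm moves only by the tool jog_arm, never from a script. Its argument "plan" is a list of rows, each an object of numbers: "wx", "wy", "wz": the turn, a rotation vector about the tool's x, y, z in rad; "dx", "dy", "dz": the shift along the tool's x, y, z in units of 50 mm (1.0 is 50 mm); "hand": the gripper command: -1 is fully open, 1 is shut, values between are in proportion. A call has 1 to 20 rows; each row shifts and turns the commanded pose from where the row before left it, along the tool's axes as they then stand; what a row does not reach is not made up. A row lasts 1/10 s, in which the tool goes at most 50 mm and 8.59 degrees, less where a joint would pass 70% of its speed; a pose out of reach is approached as far as the arm can. A call is refused whole if a number of a shift passes 1 or a number of a turn 0.15, either way. A call with a gripper value outside its range is refused whole. The fingers move at their own pace and stop on an object; the grip force is fixed at half the most. Time passes only in rows, so rows that do not move let the fingers close. It gives the time, the measured TCP pose, the force and the opening at its end, in the units of the state.
- manip.read_state(): the state, without advancing time (a new reading comes with each control period).
- manip.capture(name): name is "scene" or "top"; returns the picture (420x560x3 uint8, blue, green, red); there is no depth.
- manip.camera_params(name): a dict with "vertical_fov" (degrees; the focal length in pixels is half the picture's height over the tangent of half this angle, whatever the lens; pixels are square), "cx", "cy" (the principal point, pixels), "k1" (the pictures are not rectified: a ray, as slopes to the right and down, at radius r is drawn at 1 + k1 r^2 times it, then the intrinsics apply), "rvec" (rotation vector, rad) and "tvec" (3), from world to camera coordinates, as OpenCV has them. Camera axes: x right, y down, z forward; pixel columns grow to the right and rows downward; lengths in m; the calibration is good to about 2 mm. A picture is of the moment at which its call begins. camera_params takes no time and is no camera call.
- manip.job_done(): hands the job in, once; it reports no verdict.
The state is a dict: "time": time; "joint_positions": joint angles; "joint_vel": joint speeds; "joint_torque": joint torques, N m; "position": TCP position; "ee_rot": TCP orientation; "force": force on the tool from outside, world axes, zero at the start; "wrist_torque": the same for the moment, N m; "finger_gap": finger opening in m.
Only numpy, scipy, OpenCV 4.12 (cv2) and the standard library are available. Lean on these libraries where they do the work, as an engineer would, in place of code of your own. Each camera call takes 0.05 s, during which the arm holds its last target. There are 200 camera calls.

## Working session

There is one attempt and no reset: what is moved stays moved. The work goes in short steps, Python scripts to look and compute and a tool call to move; the robot and the scene stay as the last step left them, time stands still between calls to the robot, and variables do not carry over. Pictures are saved under pics/ and viewed, about 8 in all and at most 12, crops included, and the job is handed in when it is done.

Besides the shell and the picture viewer there is one more tool, called after "Call:" as name([rows], argument=value, ...), one row to a line, values as JSON. jog_arm: Moves the arm, as the interface text tells. Its arguments: {"type":"object","properties":{"plan":{"type":"array","items":{"type":"object","properties":{"wx":{"type":"number"},"wy":{"type":"number"},"wz":{"type":"number"},"dx":{"type":"number"},"dy":{"type":"number"},"dz":{"type":"number"},"hand":{"type":"number"}}}}},"required":["plan"]}

```bash
ls; mkdir -p pics; cat > h.py <<'E'
import numpy as np, cv2
from rig import manip
def cam(n):
    p=manip.camera_params(n); f=210/np.tan(np.radians(p["vertical_fov"])/2)
    R=cv2.Rodrigues(np.array(p["rvec"],float))[0]; return p,f,R,np.array(p["tvec"],float)
def ray(n,u,v):
    p,f,R,t=cam(n); K=np.array([[f,0,p["cx"]],[0,f,p["cy"]],[0,0,1]])
    q=cv2.undistortPoints(np.array([[[u,v]]],float),K,np.array([p["k1"],0,0,0],float))[0,0]
    return -R.T@t, R.T@np.array([q[0],q[1],1.])
def onz(n,u,v,z):
    c,d=ray(n,u,v); return c+d*(z-c[2])/d[2]
def proj(n,P):
    p,f,R,t=cam(n); K=np.array([[f,0,p["cx"]],[0,f,p["cy"]],[0,0,1]])
    return cv2.projectPoints(np.atleast_2d(np.array(P,float)),R,t,K,np.array([p["k1"],0,0,0],float))[0][:,0]
E
python3 - <<'E'
from h import *
a=manip.capture("scene");b=manip.capture("top")
cv2.imwrite("pics/scene0.png",a);cv2.imwrite("pics/top0.png",b)
for n in("scene","top"):
    p,f,R,t=cam(n);print(n,f,p["cx"],p["cy"],p["k1"],-R.T@t,R[2])
s=manip.read_state();print(s,manip.grip_depth)
E
```

```text
pics
scene 403.0001828239127 280.77840123031353 213.72972232382057 0.023602296800490603 [ 1.07317686 -0.34830669  0.73687057] [-0.56524649  0.3952562  -0.72406418]
top 442.7029127786595 286.5567800062337 210.54846519703304 -0.10038596358724279 [0.36603832 0.01760138 1.08014448] [ 0.19894116  0.0118079  -0.9799403 ]
{'time': 0.1, 'joint_positions': array([ 1.14557149e+00,  2.77088377e-01, -2.77549524e-02,  1.26798804e+00,
       -2.33461302e-06,  1.46740674e+00]), 'joint_vel': array([ 0.00049894, -0.00143324,  0.00248752, -0.00050624, -0.00033334,
        0.00070499]), 'joint_torque': array([ 1.49921658e-05, -4.46708786e+01,  2.96129179e+01,  8.44523456e-03,
       -8.87660735e-05,  1.91409998e-05]), 'position': array([0.19740366, 0.59226237, 0.2302467 ]), 'ee_rot': array([-5.03273618e-01, -3.10048135e+00,  3.08606386e-03]), 'force': array([-0.05064483,  0.38025005, -0.2527821 ]), 'wrist_torque': array([-0.02846234,  0.02025377, -0.00882167]), 'finger_gap': 0.08533508426200821} 0.0187
```

View pics/top0.png

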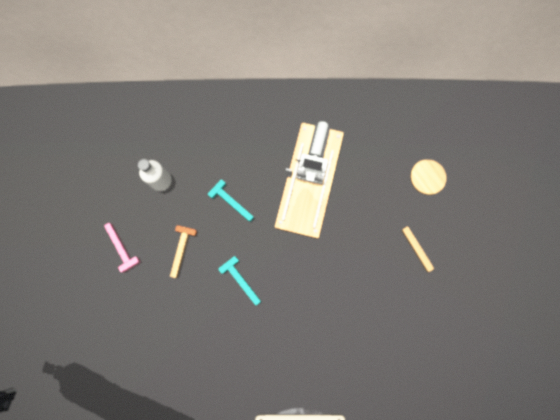

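View pics/scene0.png

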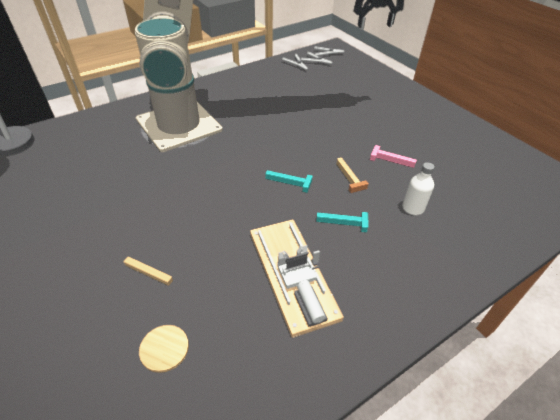

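Top view candidates: wooden T with an orange-red block at (185,231) and stick to (175,275). Others that could be mistaken for it are the pink T (122,248), the turquoise Ts (232,200) and (240,282), and the offcut (418,249), which is plain. I choose the wooden T. Next is a close crop of it and of the rig.

```bash
python3 - <<'E'
from h import *
b=cv2.imread("pics/top0.png");a=cv2.imread("pics/scene0.png")
r=lambda i,x,y,w,h,s:cv2.resize(i[y:y+h,x:x+w],None,fx=s,fy=s,interpolation=cv2.INTER_CUBIC)
c=np.hstack([r(b,265,115,85,130,4.6),np.zeros((598,5,3),np.uint8)])
right=np.vstack([r(b,160,215,50,65,4),r(a,245,215,100,84.__int__(),4)])
right=right if 0 else None
A=r(a,245,215,100,85,4); B=r(b,150,215,100,65,4)
R=np.vstack([A,B])[:598]
c=np.hstack([c[:598],R]) if R.shape[0]==598 else np.hstack([c,R])
cv2.imwrite("pics/crop1.png",c);print(c.shape)
hsv=cv2.cvtColor(b,cv2.COLOR_BGR2HSV)
for nm,lo,hi in(("wood",(8,70,110),(30,255,255)),("block",(0,150,80),(12,255,255))):
    m=cv2.inRange(hsv,lo,hi)
    for k in cv2.findContours(m,0,1)[0]:
        if cv2.contourArea(k)>30:
            print(nm,cv2.minAreaRect(k),cv2.contourArea(k), hsv[k[0,0,1],k[0,0,0]])
E
```

```text
File "<stdin>", line 5
    right=np.vstack([r(b,160,215,50,65,4),r(a,245,215,100,84.__int__(),4)])
                                                            ^
SyntaxError: invalid decimal literal
```

```bash
python3 - <<'E'
from h import *
b=cv2.imread("pics/top0.png");a=cv2.imread("pics/scene0.png")
r=lambda i,x,y,w,h,s:cv2.resize(i[y:y+h,x:x+w],None,fx=s,fy=s,interpolation=cv2.INTER_CUBIC)
A=r(a,245,215,100,85,4); B=r(b,150,215,100,65,4); C=r(b,265,115,75,120,5)
c=np.hstack([C,np.vstack([A,B])])
cv2.imwrite("pics/crop1.png",c);print(c.shape)
hsv=cv2.cvtColor(b,cv2.COLOR_BGR2HSV)
for nm,lo,hi in(("wood",(8,70,110),(30,255,255)),("block",(0,150,80),(12,255,255))):
    m=cv2.inRange(hsv,lo,hi)
    for k in cv2.findContours(m,0,1)[0]:
        if cv2.contourArea(k)>30: print(nm,cv2.minAreaRect(k),cv2.contourArea(k))
E
```

```text
(600, 775, 3)
wood ((417.45233154296875, 248.94854736328125), (51.10107421875, 8.360994338989258), 58.49573516845703) 369.0
wood ((183.07928466796875, 251.78659057617188), (21.534149169921875, 52.565406799316406), 6.340191841125488) 457.5
wood ((302.88238525390625, 205.47059631347656), (46.081764221191406, 57.2384033203125), 14.03624439239502) 67.5
wood ((428.0, 176.5), (35.0, 36.0), 90.0) 978.5
```

View pics/crop1.png

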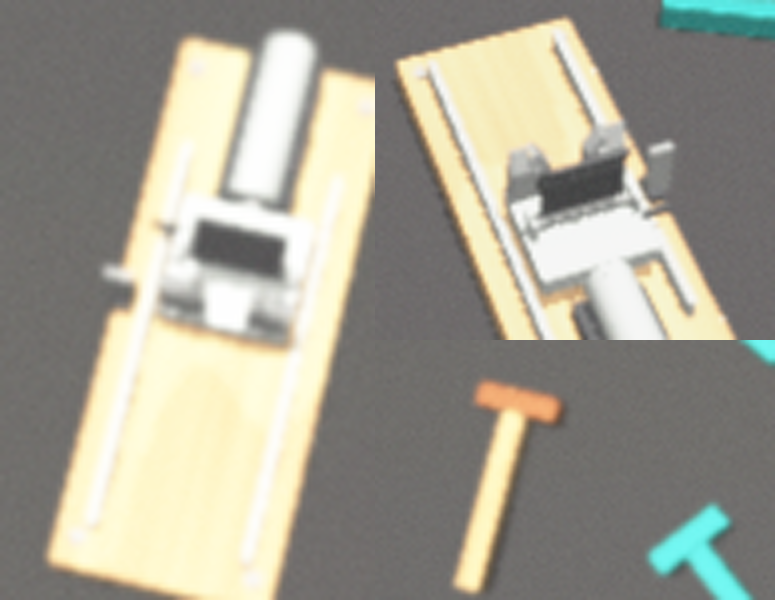

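The crop confirms it: a wooden stick with an orange block, crop bottom right, original block (185,231). It also shows the rig with index blade at top-view pixel ≈(288,169), pointer ≈(297,161) and jaw (dark) ≈(313,164).

```bash
python3 - <<'E'
from h import *
b=cv2.imread("pics/top0.png")
s=8; 
def up(x,y,w,h): return cv2.resize(b[y:y+h,x:x+w],None,fx=s,fy=s,interpolation=cv2.INTER_CUBIC)
def toworld(pts,x,y,z): return np.array([onz("top",x+(p[0]+.5)/s-.5,y+(p[1]+.5)/s-.5,z)[:2] for p in pts])
# coupon
x0,y0=160,215; im=up(x0,y0,50,68).astype(int)
B,G,R=im[...,0],im[...,1],im[...,2]
m=((R-B)>55).astype(np.uint8); blk=(((R-G)>48)&(m>0)).astype(np.uint8)
big=lambda m:max(cv2.findContours(m,0,1)[0],key=cv2.contourArea)
cb=big(cv2.morphologyEx(blk,cv2.MORPH_OPEN,np.ones((9,9)))); st=big(cv2.morphologyEx(m&(1-blk),cv2.MORPH_OPEN,np.ones((21,21))))
for n,k in(("block",cb),("stick",st)):
    w=toworld(cv2.boxPoints(cv2.minAreaRect(k)),x0,y0,.02); e=np.diff(np.vstack([w,w[:1]]),axis=0)
    print(n,"c",w.mean(0).round(4),"sides",np.linalg.norm(e,axis=1).round(4),"ang",np.degrees(np.arctan2(e[:,1],e[:,0])).round(1))
# rig board
x0,y0=265,110; im=up(x0,y0,90,135).astype(int)
m=((im[...,2]-im[...,0])>22).astype(np.uint8); m=cv2.morphologyEx(m,cv2.MORPH_CLOSE,np.ones((150,150)))
k=big(m);hull=toworld(cv2.convexHull(k)[:,0],x0,y0,.018)
rc=cv2.minAreaRect((hull*1000).astype(np.float32));print("board",rc);print(cv2.boxPoints(rc).round(1))
cv2.imwrite("pics/m.png",m*255)
for nm,u,v,z in(("index",118,272,.056),("pointer",162,228,.045),):
    print(nm,onz("top",265+(u+.5)/5-.5,115+(v+.5)/5-.5,z).round(4))
E
```

```text
block c [0.5332 0.2776] sides [0.0163 0.0528 0.0162 0.0527] ang [ -10.7 -103.2  168.8   76.9]
stick c [0.4681 0.293 ] sides [0.1003 0.0184 0.1001 0.0181] ang [ -12.9 -104.9  166.9   75.7]
board ((654.671630859375, -16.350906372070312), (142.88453674316406, 309.0105285644531), 75.79547882080078)
[[ 487.4  -47.7]
 [ 786.9 -123.5]
 [ 822.    15. ]
 [ 522.4   90.8]]
index [0.6761 0.026  0.056 ]
pointer [0.7017 0.0046 0.045 ]
```

```bash
cat >> h.py <<'E'
def tri(ut,us):
    c1,d1=ray("top",*ut);c2,d2=ray("scene",*us)
    A=np.stack([d1,-d2],1);k=np.linalg.lstsq(A,c2-c1,rcond=None)[0]
    p,q=c1+k[0]*d1,c2+k[1]*d2; return (p+q)/2,np.linalg.norm(p-q)
E
python3 - <<'E'
from h import *
b=cv2.imread("pics/top0.png"); s=8;x0,y0=265,110
im=cv2.resize(b[y0:y0+135,x0:x0+90],None,fx=s,fy=s,interpolation=cv2.INTER_CUBIC).astype(int)
m=((im[...,2]-im[...,0])>22).astype(np.uint8); m=cv2.morphologyEx(m,cv2.MORPH_OPEN,np.ones((15,15)))
k=max(cv2.findContours(m,0,1)[0],key=cv2.contourArea); m[:]=0; cv2.drawContours(m,[k],-1,1,-1)
W=lambda P:np.array([onz("top",x0+(p[0]+.5)/s-.5,y0+(p[1]+.5)/s-.5,.018)[:2] for p in P])
L=[];Rr=[];Bt=[]
for v in range(0,m.shape[0],6):
    c=np.flatnonzero(m[v])
    if len(c): L.append((c[0],v));Rr.append((c[-1],v))
for u in range(0,m.shape[1],6):
    c=np.flatnonzero(m[:,u])
    if len(c): Bt.append((u,c[-1]))
def fit(P,n):
    P=W(P)
    for i in range(8):
        vx,vy,a,c=cv2.fitLine(P.astype(np.float32),cv2.DIST_HUBER,0,1e-4,1e-4).ravel()
        r=abs((P-[a,c])@[-vy,vx]); P=P[r<max(.0012,np.percentile(r,90))]
    print(n,len(P),"ang",np.degrees(np.arctan2(vy,vx)),"pt",a,c); return np.array([vx,vy]),np.array([a,c])
vl,pl=fit(L,"L");vr,pr=fit(Rr,"R");vb,pb=fit(Bt,"B")
X=lambda v,p,w,q:p+v*np.linalg.solve(np.stack([v,-w],1),q-p)[0]
A,Bc=X(vl,pl,vb,pb),X(vr,pr,vb,pb);print("front corners",A,Bc,np.linalg.norm(A-Bc))
T=lambda u,v:(265+(u+.5)/5-.5,115+(v+.5)/5-.5); S=lambda u,v:(245+(u-375+.5)/4-.5,215+(v+.5)/4-.5)
for n,t,q in(("jaw top +y",(200,217),(623,153)),("jaw top -y",(286,237),(540,178)),("index top",(118,272),(662,147)),("post+y",(183,272),(605,127)),("post-y",(290,292),(525,150))):
    P,g=tri(T(*t),S(*q));print(n,P.round(4),g.round(4))
E
```

```text
L 129 ang -14.081193 pt 0.67327315 0.03044803
R 141 ang -14.14957 pt 0.69442385 -0.094068624
B 38 ang -14.288221 pt 0.63020647 -0.07789257
front corners [-30.362906   7.815368] [ 0.625035   -0.07657552] 31.977104
jaw top +y [ 0.6906 -0.0134  0.0939] 0.002
jaw top -y [ 0.6805 -0.055   0.0922] 0.0056
index top [0.6759 0.0257 0.0559] 0.0007
post+y [ 0.6665 -0.0059  0.0847] 0.0029
post-y [ 0.6572 -0.0532  0.0879] 0.0027
```

```bash
cat >> h.py <<'E'
def go(target,yaw):
    "yaw: deg of part x axis; tool y at yaw+90. prints the total shift (units) in tool axes after the turn"
    s=manip.read_state();R=cv2.Rodrigues(np.array(s["ee_rot"]))[0]
    ay=np.degrees(np.arctan2(R[1,1],R[0,1]));wz=-np.radians((yaw+90-ay+90)%180-90)
    c,sn=np.cos(-wz),np.sin(-wz)
    R0=np.array([[c,-sn,0],[sn,c,0],[0,0,1]])@R
    print("pos",s["position"].round(4),"tooly",ay.round(2),"tilt",R[:2,2].round(4),"F",s["force"].round(2),"gap",round(s["finger_gap"],4),"t",s["time"])
    print("wz",wz.round(4),"shift",((R0.T@(np.array(target)-s["position"]))/.05).round(3))
E
python3 - <<'E'
from h import *
go((.4748,.2914,.09),-13.3)
E
```

```text
pos [0.1974 0.5923 0.2302] tooly 71.56 tilt [-0.0008 -0.0019] F [-0.05  0.38 -0.25] gap 0.0853 t 0.1
wz -0.0897 shift [-6.784 -4.574  2.813]
```

Call:
jog_arm([
  {"wz": -0.09,"hand": -1},
  {"dx": -0.485,"dy": -0.327,"dz": 0.2,"hand": -1},
  {"dx": -0.485,"dy": -0.327,"dz": 0.2,"hand": -1},
  {"dx": -0.485,"dy": -0.327,"dz": 0.2,"hand": -1},
  {"dx": -0.485,"dy": -0.327,"dz": 0.2,"hand": -1},
  {"dx": -0.485,"dy": -0.327,"dz": 0.2,"hand": -1},
  {"dx": -0.485,"dy": -0.327,"dz": 0.2,"hand": -1},
  {"dx": -0.485,"dy": -0.327,"dz": 0.2,"hand": -1},
  {"dx": -0.485,"dy": -0.327,"dz": 0.2,"hand": -1},
  {"dx": -0.485,"dy": -0.327,"dz": 0.2,"hand": -1},
  {"dx": -0.485,"dy": -0.327,"dz": 0.2,"hand": -1},
  {"dx": -0.485,"dy": -0.327,"dz": 0.2,"hand": -1},
  {"dx": -0.485,"dy": -0.327,"dz": 0.2,"hand": -1},
  {"dx": -0.485,"dy": -0.327,"dz": 0.2,"hand": -1},
  {"dx": -0.485,"dy": -0.327,"dz": 0.2,"hand": -1},
  {"hand": -1},
  {"hand": -1},
  {"hand": -1},
])

```text
$.plan[0]: bad value
```

```bash
python3 - <<'E'
from h import *
go((.4748,.2914,.004),-13.3)
cv2.imwrite("pics/scene1.png",cv2.resize(manip.capture("scene")[90:230,270:450],None,fx=4,fy=4,interpolation=cv2.INTER_CUBIC))
E
```

```text
pos [0.1974 0.5923 0.2302] tooly 71.56 tilt [-0.0008 -0.0019] F [-0.05  0.38 -0.25] gap 0.0853 t 0.1
wz -0.0897 shift [-6.784 -4.57   4.533]
```

View pics/scene1.png

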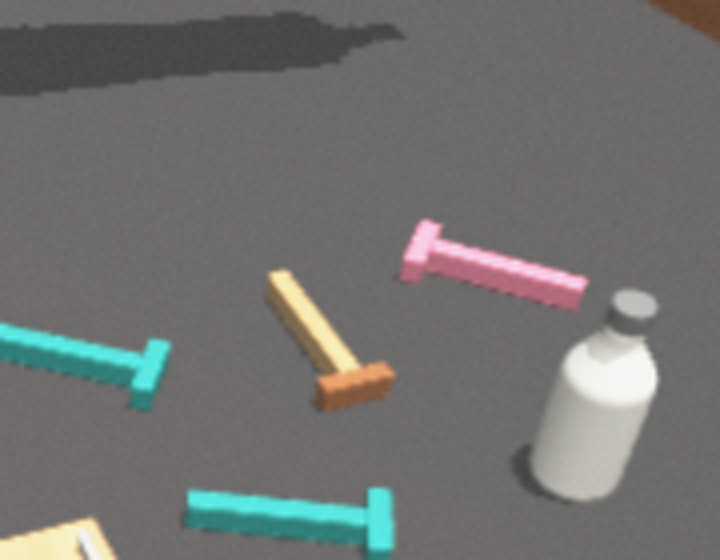

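The plan was refused: probably every field is needed. The arm hasn't moved, and the crop shows the untouched coupon, block at about (358,186) in the full scene. I'll resend with complete rows.

Call:
jog_arm([
  {"dx": 0,"dy": 0,"dz": 0,"wx": 0,"wy": 0,"wz": -0.09,"hand": -1},
  {"dx": -0.485,"dy": -0.327,"dz": 0.2,"wx": 0,"wy": 0,"wz": 0,"hand": -1},
  {"dx": -0.485,"dy": -0.327,"dz": 0.2,"wx": 0,"wy": 0,"wz": 0,"hand": -1},
  {"dx": -0.485,"dy": -0.327,"dz": 0.2,"wx": 0,"wy": 0,"wz": 0,"hand": -1},
  {"dx": -0.485,"dy": -0.327,"dz": 0.2,"wx": 0,"wy": 0,"wz": 0,"hand": -1},
  {"dx": -0.485,"dy": -0.327,"dz": 0.2,"wx": 0,"wy": 0,"wz": 0,"hand": -1},
  {"dx": -0.485,"dy": -0.327,"dz": 0.2,"wx": 0,"wy": 0,"wz": 0,"hand": -1},
  {"dx": -0.485,"dy": -0.327,"dz": 0.2,"wx": 0,"wy": 0,"wz": 0,"hand": -1},
  {"dx": -0.485,"dy": -0.327,"dz": 0.2,"wx": 0,"wy": 0,"wz": 0,"hand": -1},
  {"dx": -0.485,"dy": -0.327,"dz": 0.2,"wx": 0,"wy": 0,"wz": 0,"hand": -1},
  {"dx": -0.485,"dy": -0.327,"dz": 0.2,"wx": 0,"wy": 0,"wz": 0,"hand": -1},
  {"dx": -0.485,"dy": -0.327,"dz": 0.2,"wx": 0,"wy": 0,"wz": 0,"hand": -1},
  {"dx": -0.485,"dy": -0.327,"dz": 0.2,"wx": 0,"wy": 0,"wz": 0,"hand": -1},
  {"dx": -0.485,"dy": -0.327,"dz": 0.2,"wx": 0,"wy": 0,"wz": 0,"hand": -1},
  {"dx": -0.485,"dy": -0.327,"dz": 0.2,"wx": 0,"wy": 0,"wz": 0,"hand": -1},
  {"dx": 0,"dy": 0,"dz": 0,"wx": 0,"wy": 0,"wz": 0,"hand": -1},
  {"dx": 0,"dy": 0,"dz": 0,"wx": 0,"wy": 0,"wz": 0,"hand": -1},
])

```text
time: 1.85
position: [0.4752, 0.2916, 0.0908]
ee_rot: [-0.365, -3.119, 0.001]
force: [-0.9, 0.6, 1.0]
finger_gap: 0.0856
```

```bash
python3 - <<'E'
from h import *
go((.4748,.2914,.004),-13.3)
E
```

```text
pos [0.4752 0.2916 0.0908] tooly 76.64 tilt [-0.0016 -0.0002] F [-0.94  0.58  0.97] gap 0.0856 t 1.85
wz -0.001 shift [ 0.005 -0.005  1.736]
```

Call:
jog_arm([
  {"dx": 0,"dy": 0,"dz": 0.4,"wx": 0,"wy": 0,"wz": 0,"hand": -1},
  {"dx": 0,"dy": 0,"dz": 0.4,"wx": 0,"wy": 0,"wz": 0,"hand": -1},
  {"dx": 0,"dy": 0,"dz": 0.4,"wx": 0,"wy": 0,"wz": 0,"hand": -1},
  {"dx": 0,"dy": 0,"dz": 0.3,"wx": 0,"wy": 0,"wz": 0,"hand": -1},
  {"dx": 0,"dy": 0,"dz": 0.23,"wx": 0,"wy": 0,"wz": 0,"hand": -1},
  {"dx": 0,"dy": 0,"dz": 0,"wx": 0,"wy": 0,"wz": 0,"hand": -1},
  {"dx": 0,"dy": 0,"dz": 0,"wx": 0,"wy": 0,"wz": 0,"hand": -1},
  {"dx": 0,"dy": 0,"dz": 0,"wx": 0,"wy": 0,"wz": 0,"hand": 1},
  {"dx": 0,"dy": 0,"dz": 0,"wx": 0,"wy": 0,"wz": 0,"hand": 1},
  {"dx": 0,"dy": 0,"dz": 0,"wx": 0,"wy": 0,"wz": 0,"hand": 1},
  {"dx": 0,"dy": 0,"dz": 0,"wx": 0,"wy": 0,"wz": 0,"hand": 1},
  {"dx": 0,"dy": 0,"dz": 0,"wx": 0,"wy": 0,"wz": 0,"hand": 1},
  {"dx": 0,"dy": 0,"dz": 0,"wx": 0,"wy": 0,"wz": 0,"hand": 1},
  {"dx": 0,"dy": 0,"dz": 0,"wx": 0,"wy": 0,"wz": 0,"hand": 1},
  {"dx": 0,"dy": 0,"dz": 0,"wx": 0,"wy": 0,"wz": 0,"hand": 1},
])

```text
time: 3.35
position: [0.476, 0.2923, 0.0053]
ee_rot: [0.363, 3.12, 0.001]
force: [-0.8, -0.7, 4.6]
finger_gap: 0.0122
```

```bash
python3 - <<'E'
from h import *
go((.4748,.2914,.16),-14.1)
E
```

```text
pos [0.476  0.2923 0.0053] tooly 76.71 tilt [0.0008 0.0003] F [-0.8  -0.66  4.59] gap 0.0122 t 3.35
wz 0.0142 shift [ 0.016 -0.021 -3.095]
```

Call:
jog_arm([
  {"dx": 0,"dy": 0,"dz": -0.2,"wx": 0,"wy": 0,"wz": 0,"hand": 1},
  {"dx": 0,"dy": 0,"dz": -0.4,"wx": 0,"wy": 0,"wz": 0,"hand": 1},
  {"dx": 0,"dy": 0,"dz": -0.5,"wx": 0,"wy": 0,"wz": 0,"hand": 1},
  {"dx": 0,"dy": 0,"dz": -0.5,"wx": 0,"wy": 0,"wz": 0,"hand": 1},
  {"dx": 0,"dy": 0,"dz": -0.5,"wx": 0,"wy": 0,"wz": 0,"hand": 1},
  {"dx": 0,"dy": 0,"dz": -0.5,"wx": 0,"wy": 0,"wz": 0,"hand": 1},
  {"dx": 0,"dy": 0,"dz": -0.4,"wx": 0,"wy": 0,"wz": 0,"hand": 1},
  {"dx": 0,"dy": 0,"dz": 0,"wx": 0,"wy": 0,"wz": 0.014,"hand": 1},
  {"dx": 0,"dy": 0,"dz": 0,"wx": 0,"wy": 0,"wz": 0,"hand": 1},
  {"dx": 0,"dy": 0,"dz": 0,"wx": 0,"wy": 0,"wz": 0,"hand": 1},
])

```text
time: 4.35
position: [0.4742, 0.2915, 0.1532]
ee_rot: [-0.385, -3.115, 0.003]
force: [0.5, -0.9, -1.5]
finger_gap: 0.0124
```

```bash
python3 - <<'E'
from h import *
from numpy import *
# hover target: seat + 2mm along x, grip 58.5mm back
ax=array([.9699,-.2436]); seat=array([.6729,-.0303])
s=manip.read_state()
g=seat+ax*(.002-.0585); print(g)
go((*g,.165),-14.1)
E
```

```text
[ 0.61810065 -0.0165366 ]
pos [0.4742 0.2915 0.1532] tooly 75.92 tilt [-0.0028 -0.0013] F [ 0.47 -0.87 -1.49] gap 0.0124 t 4.35
wz 0.0003 shift [-4.291 -5.275 -0.236]
```

Call:
jog_arm([
  {"dx": -0.15,"dy": -0.19,"dz": -0.017,"wx": 0,"wy": 0,"wz": 0,"hand": 1},
  {"dx": -0.3,"dy": -0.37,"dz": -0.017,"wx": 0,"wy": 0,"wz": 0,"hand": 1},
  {"dx": -0.3,"dy": -0.37,"dz": -0.017,"wx": 0,"wy": 0,"wz": 0,"hand": 1},
  {"dx": -0.3,"dy": -0.37,"dz": -0.017,"wx": 0,"wy": 0,"wz": 0,"hand": 1},
  {"dx": -0.3,"dy": -0.37,"dz": -0.017,"wx": 0,"wy": 0,"wz": 0,"hand": 1},
  {"dx": -0.3,"dy": -0.37,"dz": -0.017,"wx": 0,"wy": 0,"wz": 0,"hand": 1},
  {"dx": -0.3,"dy": -0.37,"dz": -0.017,"wx": 0,"wy": 0,"wz": 0,"hand": 1},
  {"dx": -0.3,"dy": -0.37,"dz": -0.017,"wx": 0,"wy": 0,"wz": 0,"hand": 1},
  {"dx": -0.3,"dy": -0.37,"dz": -0.017,"wx": 0,"wy": 0,"wz": 0,"hand": 1},
  {"dx": -0.3,"dy": -0.37,"dz": -0.017,"wx": 0,"wy": 0,"wz": 0,"hand": 1},
  {"dx": -0.3,"dy": -0.37,"dz": -0.017,"wx": 0,"wy": 0,"wz": 0,"hand": 1},
  {"dx": -0.3,"dy": -0.37,"dz": -0.017,"wx": 0,"wy": 0,"wz": 0,"hand": 1},
  {"dx": -0.3,"dy": -0.37,"dz": -0.017,"wx": 0,"wy": 0,"wz": 0,"hand": 1},
  {"dx": -0.3,"dy": -0.37,"dz": -0.017,"wx": 0,"wy": 0,"wz": 0,"hand": 1},
  {"dx": -0.24,"dy": -0.275,"dz": 0,"wx": 0,"wy": 0,"wz": 0,"hand": 1},
  {"dx": 0,"dy": 0,"dz": 0,"wx": 0,"wy": 0,"wz": 0,"hand": 1},
  {"dx": 0,"dy": 0,"dz": 0,"wx": 0,"wy": 0,"wz": 0,"hand": 1},
])

```text
time: 6.05
position: [0.6188, -0.0161, 0.1659]
ee_rot: [-0.386, -3.116, -0.001]
force: [0.2, 0.3, -1.4]
finger_gap: 0.0122
```

```bash
python3 - <<'E'
from h import *
go((.6181,-.0165,.165),-14.1)
a=manip.capture("scene");b=manip.capture("top")
cv2.imwrite("pics/scene2.png",a);cv2.imwrite("pics/top2.png",b)
r=lambda i,x,y,w,h,s:cv2.resize(i[y:y+h,x:x+w],None,fx=s,fy=s,interpolation=cv2.INTER_CUBIC)
cv2.imwrite("pics/crop2.png",np.hstack([r(b,260,110,80,120,5),r(a,240,140,80,120,5)]))
E
```

```text
pos [ 0.6188 -0.0161  0.1659] tooly 75.87 tilt [-0.0018  0.0007] F [ 0.2   0.33 -1.42] gap 0.0122 t 6.05
wz -0.0005 shift [ 0.011 -0.01   0.018]
```

View pics/crop2.png

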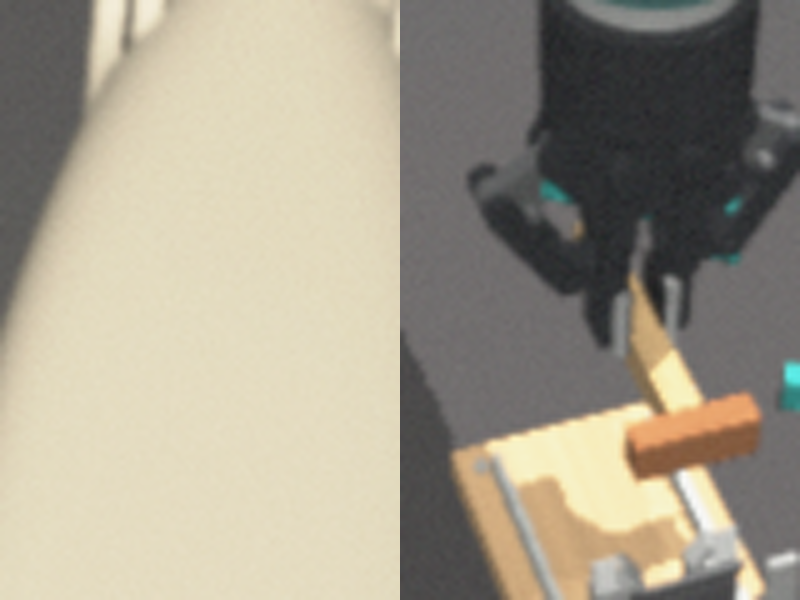

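The top view is blocked by the arm. The scene crop shows the block at about (378,435), i.e. full-picture (296,227), level and roughly parallel to the fork. I'll compare it with the prediction from the TCP, and re-measure the rig in the scene view alone.

```bash
python3 - <<'E'
from h import *
a=cv2.imread("pics/scene2.png").astype(int)
s=manip.read_state();P=np.array(s["position"])
ax=np.array([.9699,-.2436,0]);ay=np.array([.2436,.9699,0]);az=np.array([0,0,1.])
o=P+ax*.059-az*.0053
def pred(o): 
    C=[o+ax*i*.007+ay*j*.025+az*k*.02 for i in(-1,1) for j in(-1,1) for k in(0,1)]
    h=cv2.convexHull(proj("scene",C).astype(np.float32));return h
m=((a[...,2]-a[...,1]>45)&(a[...,2]-a[...,0]>70)).astype(np.uint8);m[:,:280]=0;m[:190]=0;m[260:]=0;m[:,320:]=0
k=max(cv2.findContours(m,0,1)[0],key=cv2.contourArea)
def cen(h): M=cv2.moments(h);return np.array([M["m10"]/M["m00"],M["m01"]/M["m00"]])
M=cv2.moments(m,True);c=np.array([M["m10"],M["m01"]])/M["m00"]
h=pred(o);print("mask",c,m.sum(),cv2.minAreaRect(k),"pred",cen(h),cv2.contourArea(h),cv2.minAreaRect(h))
# block error assuming z right, in rig axes
d=onz("scene",*c,o[2]+.01)-onz("scene",*cen(h),o[2]+.01);print("block true-pred along,lat mm",d@ax*1e3,d@ay*1e3)
S=lambda u,v:(245+(u-375+.5)/4-.5,215+(v+.5)/4-.5)
seat=np.array([.6729,-.0303,.045])
for n,q,z in(("jaw+y",(624,152),.097),("jaw-y",(539,178),.097)):
    w=onz("scene",*S(*q),z)-seat;print(n,(w@ax*1e3).round(1),(w@ay*1e3).round(1))
# zoom of initial scene rig with predicted features
i=cv2.imread("pics/scene0.png");x0,y0,f=275,220,10
z=cv2.resize(i[y0:y0+60,x0:x0+75],None,fx=f,fy=f,interpolation=cv2.INTER_CUBIC)
pts=[(14.5,23,52),(14.5,-23,52),(-7,10,24),(-7,-10,24),(-7,32,24),(-7,-32,24),(-17,10,24),(-17,-10,24)]
for p in pts:
    u=(proj("scene",seat+(ax*p[0]+ay*p[1]+az*p[2])/1e3)[0]-[x0,y0]+.5)*f-.5
    cv2.drawMarker(z,tuple(int(t) for t in u),(0,0,255),0,12,1)
cv2.imwrite("pics/z0.png",z)
E
```

```text
mask [298.05847953 224.4502924 ] 171 ((297.9170227050781, 224.18881225585938), (6.763644218444824, 26.41042137145996), 75.0685806274414) pred [298.16065316 226.01865031] 339.5623538333457 ((298.2862854003906, 225.9412841796875), (12.565657615661621, 29.07403564453125), 75.2505111694336)
block true-pred along,lat mm -3.773773592134457 1.2782289839218366
jaw+y 14.7 19.3
jaw-y 16.0 -26.8
```

View pics/z0.png

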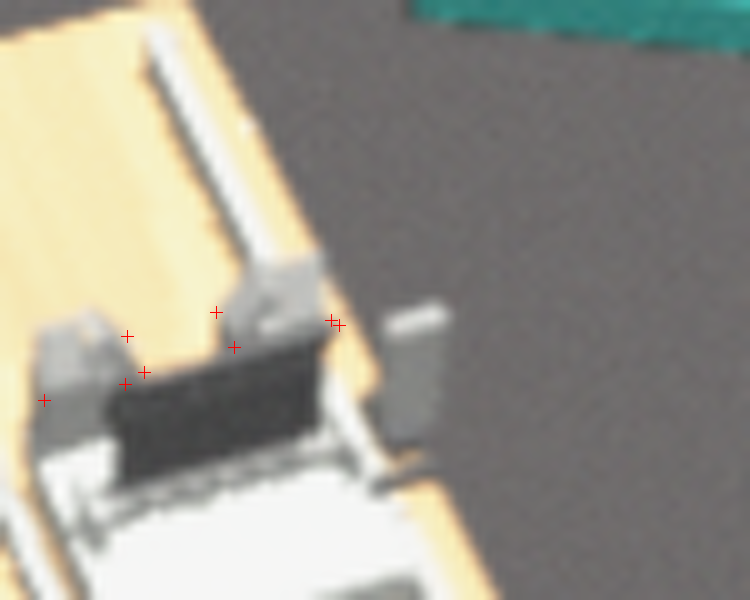

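The predicted crosses sit about 1–2 px off the rig features: posts ≈0.9 px to the right, jaw top (105..322, ~335–395) ≈2 px. So in the scene camera the rig lies some mm toward −y. The block mask was also partial, so I'll redo it by hue.

```bash
cat >> h.py <<'E'
AX=np.array([.9699,-.2436,0]);AY=np.array([.2436,.9699,0]);AZ=np.array([0,0,1.])
def boxhull(o): 
    return cv2.convexHull(proj("scene",[o+AX*i*.007+AY*j*.025+AZ*k*.02 for i in(-1,1) for j in(-1,1) for k in(0,1)]).astype(np.float32))
def block(a,roi):
    "subpixel orange region in scene; returns minAreaRect centre, size, area (px)"
    x,y,w,h=roi;s=6;i=cv2.resize(a[y:y+h,x:x+w],None,fx=s,fy=s,interpolation=cv2.INTER_CUBIC)
    H=cv2.cvtColor(i,cv2.COLOR_BGR2HSV);m=((H[...,0]<16)&(H[...,1]>105)).astype(np.uint8)
    m=cv2.morphologyEx(m,cv2.MORPH_OPEN,np.ones((13,13)));k=max(cv2.findContours(m,0,1)[0],key=cv2.contourArea)
    k=(cv2.convexHull(k).astype(np.float32)+.5)/s-.5+np.float32([x,y]);return k
def cen(h): M=cv2.moments(h);return np.array([M["m10"]/M["m00"],M["m01"]/M["m00"]])
E
python3 - <<'E'
from h import *
a=cv2.imread("pics/scene2.png")
P=np.array([.6188,-.0161,.1659]); o=P+AX*.059-AZ*.0053
k=block(a,(275,205,50,45));h=boxhull(o)
for n,q in(("obs",k),("pred",h)): print(n,cen(q),cv2.contourArea(q),cv2.minAreaRect(q))
d=onz("scene",*cen(k),o[2]+.01)-onz("scene",*cen(h),o[2]+.01);print("true-pred along,lat mm",d@AX*1e3,d@AY*1e3)
# same check on the coupon lying on the bench before (scene0), top-measured pose
a=cv2.imread("pics/scene0.png");k=block(a,(335,165,50,40))
w=onz("scene",*cen(k),.01);print("bench block centre by scene",w,cv2.contourArea(k),"(top: .5332 .2776)")
E
```

```text
obs [298.02437869 226.83778685] 309.8195008172188 ((298.0407409667969, 226.6031494140625), (12.55761432647705, 27.89087677001953), 73.82782745361328)
pred [297.84908529 226.36997701] 339.69292225549 ((297.9747619628906, 226.2925567626953), (12.566973686218262, 29.075946807861328), 75.24089050292969)
true-pred along,lat mm 1.2077472554523536 -0.11993111612647181
bench block centre by scene [0.53277448 0.27923456 0.01      ] 150.7361407810822 (top: .5332 .2776)
```

```bash
python3 - <<'E'
from h import *
seat=np.array([.6729,-.0303,0])
L=np.arange(-80,80.1,.5)
for n,f in(("scene","pics/scene0.png"),("top","pics/top0.png")):
    im=cv2.imread(f).astype(np.float32)
    for z,ch in((.018,"sat"),(.032,"sat")):
        acc=[]
        for x in range(-110,-35,3):
            q=proj(n,[seat+AX*x/1e3+AY*l/1e3+AZ*z for l in L]).astype(np.float32)
            p=cv2.remap(im,q[:,0],q[:,1],cv2.INTER_CUBIC)[0:,0] 
            acc.append(p[:,2]-p[:,0])   # R-B : wood high, guide/bench low
        s=np.mean(acc,0); th=s.max()*.5
        cr=[round(float(L[i]+.5*(th-s[i])/(s[i+1]-s[i])),1) for i in range(len(L)-1) if (s[i]-th)*(s[i+1]-th)<0]
        print(n,z,"crossings",cr)
    # front edge along x
    X=np.arange(-170,-90,.5);acc=[]
    for l in range(-30,31,4):
        q=proj(n,[seat+AX*x/1e3+AY*l/1e3+AZ*.018 for x in X]).astype(np.float32)
        p=cv2.remap(im,q[:,0],q[:,1],cv2.INTER_CUBIC)[:,0];acc.append(p[:,2]-p[:,0])
    s=np.mean(acc,0);th=s.max()*.5
    print(n,"front",[round(float(X[i]),1) for i in range(len(X)-1) if (s[i]-th)*(s[i+1]-th)<0])
E
```

```text
scene 0.018 crossings [-57.4, -39.6, -31.0, -10.1, -4.9, -1.4, 1.3, 26.0, 32.6, 36.9, 49.1, 55.9]
scene 0.032 crossings [-60.4, -42.9, -34.5, 32.6, 43.7, 50.8]
scene front [-150.0]
top 0.018 crossings [-55.8, -42.0, -32.2, 25.0, 30.6, 36.5, 46.6, 58.3]
top 0.032 crossings [-55.4, -41.9, -32.1, 24.1, 29.9, 35.6, 45.6, 57.1]
top front [-152.5]
```

Call:
jog_arm([
  {"dx": 0,"dy": -0.03,"dz": 0.2,"wx": 0,"wy": 0,"wz": 0,"hand": 1},
  {"dx": 0,"dy": 0,"dz": 0.3,"wx": 0,"wy": 0,"wz": 0,"hand": 1},
  {"dx": 0,"dy": 0,"dz": 0.3,"wx": 0,"wy": 0,"wz": 0,"hand": 1},
  {"dx": 0,"dy": 0,"dz": 0.3,"wx": 0,"wy": 0,"wz": 0,"hand": 1},
  {"dx": 0,"dy": 0,"dz": 0.2,"wx": 0,"wy": 0,"wz": 0,"hand": 1},
  {"dx": 0,"dy": 0,"dz": 0.1,"wx": 0,"wy": 0,"wz": 0,"hand": 1},
  {"dx": 0,"dy": 0,"dz": 0,"wx": 0,"wy": 0,"wz": 0,"hand": 1},
  {"dx": 0,"dy": 0,"dz": 0,"wx": 0,"wy": 0,"wz": 0,"hand": 1},
])

```text
time: 6.95
position: [0.6191, -0.0173, 0.0969]
ee_rot: [0.385, 3.118, 0.0]
force: [-0.6, 0.0, -0.7]
finger_gap: 0.0122
```

```bash
python3 - <<'E'
from h import *
s=manip.read_state();P=np.array(s["position"]);o=P+AX*.059-AZ*.0053
seat=np.array([.6729,-.0303,.045]);print(P,s["force"],"pred origin rel seat: along,lat,z",((o-seat)@np.stack([AX,AY,AZ],1)*1e3).round(1))
a=manip.capture("scene");cv2.imwrite("pics/scene3.png",a)
k=block(a,(275,225,50,45));h=boxhull(o)
for n,q in(("obs",k),("pred",h)): print(n,cen(q).round(2),cv2.contourArea(q))
d=onz("scene",*cen(k),o[2]+.01)-onz("scene",*cen(h),o[2]+.01);print("true-pred along,lat",d@AX*1e3,d@AY*1e3)
z=cv2.resize(a[215:275,265:340],None,fx=10,fy=10,interpolation=cv2.INTER_CUBIC);cv2.imwrite("pics/z3.png",z)
E
```

```text
[ 0.61910792 -0.0173221   0.09685412] [-0.62992304  0.03837396 -0.67836436] pred origin rel seat: along,lat,z [ 3.7 -0.5 46.6]
obs [295.9  249.53] 259.8889673021622
pred [295.78 249.64] 295.9950716753956
true-pred along,lat -0.1978753794880133 0.331683234622556
```

View pics/z3.png

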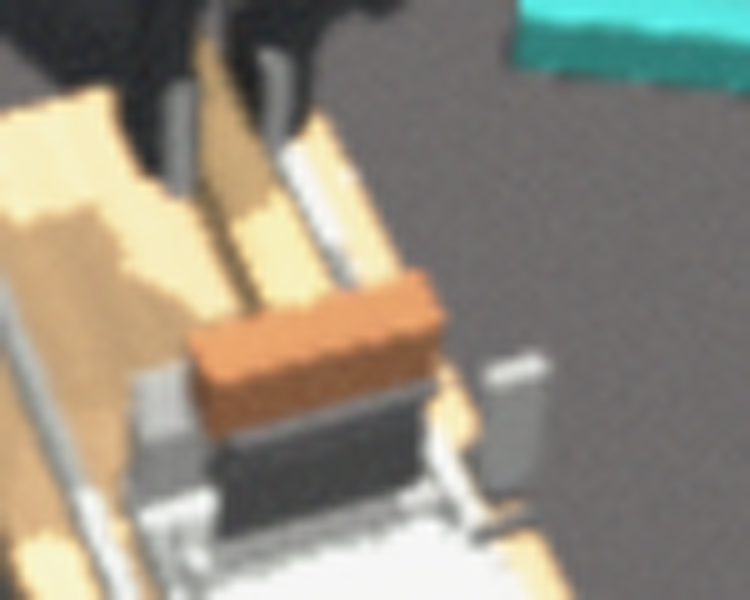

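```bash
python3 - <<'E'
from h import *
s=manip.read_state();P=np.array(s["position"]);o=P+AX*.059-AZ*.0053
seat=np.array([.6729,-.0303,.045]);g=lambda u,v:((u+.5)/10-.5+265,(v+.5)/10-.5+215)
for n,q,z in(("jaw+y",(425,386),.097),("jaw-y",(212,441),.097),("block+y",(441,380),o[2]),("block-y",(207,437),o[2]),("blocktop+y",(446,316),o[2]+.02),("blocktop-y",(202,384),o[2]+.02),("post-y outer flare",(132,380),.081),("post -y base",(125,490),.045)):
    w=onz("scene",*g(*q),z)-seat;print(n,(w@AX*1e3).round(1),(w@AY*1e3).round(1))
E
```

```text
jaw+y 16.0 19.1
jaw-y 15.0 -26.1
block+y 12.1 24.6
block-y 10.2 -25.3
blocktop+y 11.6 24.4
blocktop-y 11.8 -27.5
post-y outer flare -16.3 -31.7
post -y base -15.5 -33.1
```

```bash
python3 - <<'E'
from h import *
seat=np.array([.6729,-.0303,.045]);g=lambda u,v:((u+.5)/10-.5+275,(v+.5)/10-.5+220)
for n,q,z in(("post+y outer flare top, front",(320,257),.081),("post+y edge x322 back",(323,320),.0695),("post-y outer top",(38,330),.081),("post-y outer at 24",(35,395),.069),("slot -y",(130,350),.069),("slot +y",(221,335),.069),("slot -y flare",(100,315),.081),("slot+y flare",(250,268),.081)):
    w=onz("scene",*g(*q),z)-seat;print(n,(w@AX*1e3).round(1),(w@AY*1e3).round(1))
# edge scan across posts at back face plane x=-7, height 10..20 (left of jaw) and top band
im=cv2.imread("pics/scene0.png").astype(np.float32);L=np.arange(-45,45.1,1)
for x,zz in((-7,30),(-7,27),(-12,36),(-7,36)):
    q=proj("scene",[seat+AX*x/1e3+AY*l/1e3+AZ*zz/1e3 for l in L]).astype(np.float32)
    p=cv2.remap(im,q[:,0],q[:,1],cv2.INTER_CUBIC)[:,0];print(x,zz,(p[:,2]-p[:,0]).astype(int).tolist())
E
```

```text
post+y outer flare top, front -14.9 31.8
post+y edge x322 back -7.4 30.2
post-y outer top -15.9 -30.5
post-y outer at 24 -8.9 -33.5
slot -y -13.5 -10.8
slot +y -11.0 8.6
slot -y flare -15.4 -17.1
slot+y flare -16.9 16.9
-7 30 [35, 41, 45, 46, 43, 42, 42, 51, 63, 61, 47, 27, 14, 3, 0, 1, 1, 1, 2, 3, 3, 2, 1, 2, 2, 1, 1, 1, 2, 2, 3, 15, 32, 51, 58, 61, 60, 59, 59, 59, 58, 56, 53, 50, 49, 47, 47, 46, 49, 62, 70, 54, 26, 5, 4, 3, 2, 1, 2, 2, 3, 3, 3, 2, 2, 3, 3, 3, 3, 2, 1, 1, 1, 8, 21, 37, 51, 59, 62, 54, 36, 18, 4, 2, 4, 3, 4, 4, 3, 2, 2]
-7 27 [31, 39, 43, 46, 46, 44, 43, 51, 63, 61, 49, 30, 15, 4, 1, 2, 1, 1, 1, 2, 2, 2, 1, 1, 1, 1, 2, 1, 1, 1, 0, 6, 15, 34, 55, 69, 72, 70, 69, 66, 63, 61, 59, 58, 58, 59, 59, 60, 59, 61, 68, 57, 32, 8, 1, 1, 1, 1, 1, 1, 2, 2, 3, 3, 2, 3, 3, 3, 2, 1, 1, 1, 1, 5, 16, 31, 48, 59, 68, 72, 61, 38, 15, 3, 3, 3, 3, 3, 3, 3, 3]
-12 36 [54, 55, 56, 56, 55, 54, 54, 56, 58, 60, 60, 58, 52, 35, 17, 4, 2, 1, 1, 2, 3, 8, 17, 26, 24, 15, 8, 6, 14, 27, 43, 55, 59, 61, 61, 60, 59, 58, 58, 59, 60, 59, 57, 55, 52, 49, 45, 44, 43, 43, 44, 47, 48, 48, 47, 40, 31, 21, 13, 5, 3, 3, 3, 4, 3, 3, 3, 2, 1, 1, 2, 2, 2, 2, 2, 4, 6, 5, 4, 3, 3, 4, 4, 4, 4, 5, 4, 3, 1, 1, 1]
-7 36 [45, 45, 42, 41, 39, 38, 40, 53, 67, 62, 44, 24, 12, 3, 2, 3, 4, 4, 4, 3, 2, 2, 4, 4, 4, 2, 0, -1, 1, 12, 26, 40, 47, 55, 58, 61, 62, 61, 62, 61, 60, 59, 56, 53, 49, 46, 43, 43, 48, 62, 66, 46, 22, 7, 4, 0, 0, 1, 1, 1, 1, 1, 1, 1, 3, 5, 5, 5, 4, 2, 1, 2, 5, 16, 30, 41, 39, 28, 15, 6, 3, 3, 3, 2, 2, 2, 3, 3, 4, 4, 2]
```

Call:
jog_arm([
  {"dx": 0.02,"dy": -0.03,"dz": 0,"wx": 0,"wy": 0,"wz": 0,"hand": 1},
  {"dx": 0,"dy": 0,"dz": 0.06,"wx": 0,"wy": 0,"wz": 0,"hand": 1},
  {"dx": 0,"dy": 0,"dz": 0.07,"wx": 0,"wy": 0,"wz": 0,"hand": 1},
  {"dx": 0,"dy": 0,"dz": 0.07,"wx": 0,"wy": 0,"wz": 0,"hand": 1},
  {"dx": 0,"dy": 0,"dz": 0.06,"wx": 0,"wy": 0,"wz": 0,"hand": 1},
  {"dx": 0,"dy": 0,"dz": 0,"wx": 0,"wy": 0,"wz": 0,"hand": 1},
  {"dx": 0,"dy": 0,"dz": 0,"wx": 0,"wy": 0,"wz": 0,"hand": 1},
])

```text
time: 7.7
position: [0.6172, -0.0184, 0.0834]
ee_rot: [-0.385, -3.117, -0.0]
force: [-1.8, -0.3, -0.7]
finger_gap: 0.0123
```

```bash
cat >> h.py <<'E'
def st():
    s=manip.read_state();P=np.array(s["position"]);o=P+AX*.059-AZ*.0053
    seat=np.array([.6729,-.0303,.045]);A=np.stack([AX,AY,AZ],1)
    print("t",s["time"],"rel seat0 along,lat,z",((o-seat)@A*1e3).round(1),"F along,lat,z",(np.array(s["force"])@A).round(1),"M",np.round(s["wrist_torque"],2),"gap",round(s["finger_gap"],4))
E
python3 -c "
from h import *
st()"
```

```text
t 7.7 rel seat0 along,lat,z [ 2.1 -2.1 33.1] F along,lat,z [-1.6 -0.7 -0.7] M [0.1  0.27 0.03] gap 0.0123
```

Call:
jog_arm([
  {"dx": 0,"dy": 0,"dz": 0.06,"wx": 0,"wy": 0,"wz": 0,"hand": 1},
  {"dx": 0,"dy": 0,"dz": 0.06,"wx": 0,"wy": 0,"wz": 0,"hand": 1},
  {"dx": 0,"dy": 0,"dz": 0.06,"wx": 0,"wy": 0,"wz": 0,"hand": 1},
  {"dx": 0,"dy": 0,"dz": 0.06,"wx": 0,"wy": 0,"wz": 0,"hand": 1},
  {"dx": 0,"dy": 0,"dz": 0,"wx": 0,"wy": 0,"wz": 0,"hand": 1},
  {"dx": 0,"dy": 0,"dz": 0,"wx": 0,"wy": 0,"wz": 0,"hand": 1},
])

```text
time: 8.3
position: [0.6165, -0.0183, 0.0707]
ee_rot: [-0.385, -3.115, -0.0]
force: [-1.9, 0.4, -1.1]
finger_gap: 0.0126
```

```bash
python3 -c "
from h import *
st()
a=manip.capture('scene');cv2.imwrite('pics/scene4.png',a)
cv2.imwrite('pics/z4.png',cv2.resize(a[215:275,265:340],None,fx=10,fy=10,interpolation=cv2.INTER_CUBIC))"
```

```text
t 8.3 rel seat0 along,lat,z [ 1.3 -2.1 20.4] F along,lat,z [-2.  -0.1 -1.1] M [ 0.16  0.56 -0.01] gap 0.0126
```

View pics/z4.png

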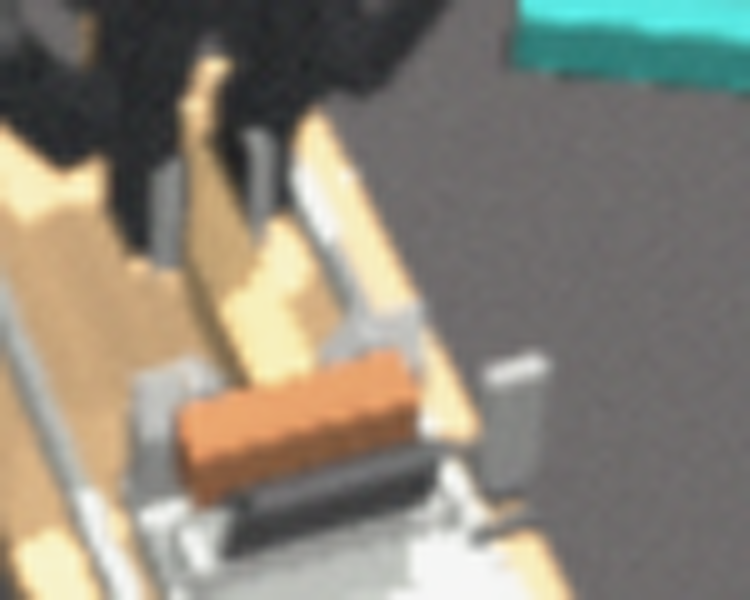

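The block is behind the posts and the jaw (dark, top edge ≈(235–435, 450–500)) is pushed open. There is no jamming force, so I continue down.

Call:
jog_arm([
  {"dx": 0,"dy": 0,"dz": 0.06,"wx": 0,"wy": 0,"wz": 0,"hand": 1},
  {"dx": 0,"dy": 0,"dz": 0.06,"wx": 0,"wy": 0,"wz": 0,"hand": 1},
  {"dx": 0,"dy": 0,"dz": 0.06,"wx": 0,"wy": 0,"wz": 0,"hand": 1},
  {"dx": 0,"dy": 0,"dz": 0.06,"wx": 0,"wy": 0,"wz": 0,"hand": 1},
  {"dx": 0,"dy": 0,"dz": 0.06,"wx": 0,"wy": 0,"wz": 0,"hand": 1},
  {"dx": 0,"dy": 0,"dz": 0.06,"wx": 0,"wy": 0,"wz": 0,"hand": 1},
  {"dx": 0,"dy": 0,"dz": 0,"wx": 0,"wy": 0,"wz": 0,"hand": 1},
  {"dx": 0,"dy": 0,"dz": 0,"wx": 0,"wy": 0,"wz": 0,"hand": 1},
])

```text
time: 9.15
position: [0.6163, -0.0182, 0.0533]
ee_rot: [-0.385, -3.115, -0.0]
force: [-4.3, 1.4, 2.7]
finger_gap: 0.0124
```

```bash
python3 -c "
from h import *
st()"
```

```text
t 9.15 rel seat0 along,lat,z [ 1.2 -2.1  3. ] F along,lat,z [-4.5  0.3  2.7] M [0.24 0.98 0.02] gap 0.0124
```

Call:
jog_arm([
  {"dx": 0,"dy": 0,"dz": 0.03,"wx": 0,"wy": 0,"wz": 0,"hand": 1},
  {"dx": 0,"dy": 0,"dz": 0.03,"wx": 0,"wy": 0,"wz": 0,"hand": 1},
  {"dx": 0,"dy": 0,"dz": 0,"wx": 0,"wy": 0,"wz": 0,"hand": 1},
  {"dx": 0,"dy": 0,"dz": 0,"wx": 0,"wy": 0,"wz": 0,"hand": 1},
])

```text
time: 9.55
position: [0.6161, -0.0181, 0.0507]
ee_rot: [-0.384, -3.115, -0.001]
force: [-5.5, 1.8, 4.0]
finger_gap: 0.0123
```

```bash
python3 -c "
from h import *
st()
a=manip.capture('scene');cv2.imwrite('pics/scene5.png',a)
cv2.imwrite('pics/z5.png',cv2.resize(a[215:275,265:340],None,fx=10,fy=10,interpolation=cv2.INTER_CUBIC))"
```

```text
t 9.55 rel seat0 along,lat,z [ 1.  -2.   0.4] F along,lat,z [-5.8  0.4  4. ] M [ 0.29  1.1  -0.01] gap 0.0123
```

View pics/z5.png

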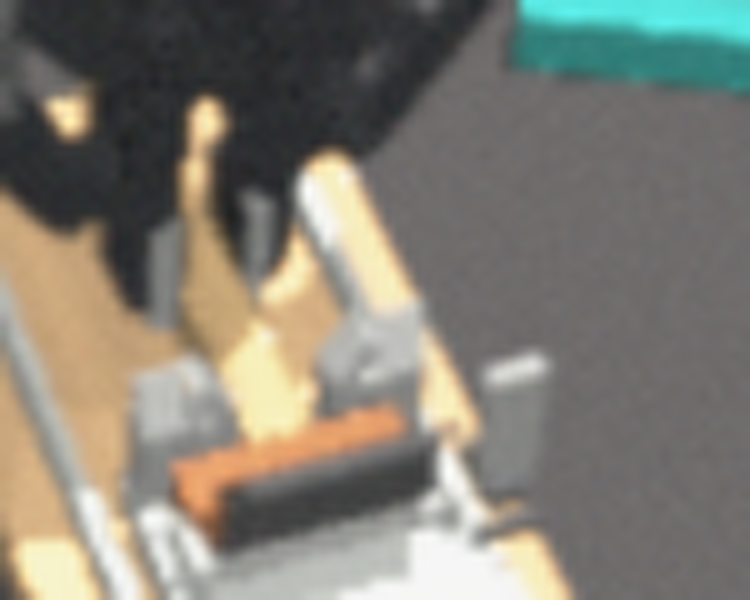

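The jaw is still open and the block's top is still fully visible, with its left-top corner ≈(172,468). So it isn't snapped yet. I'll estimate the block's height from this view.

```bash
python3 - <<'E'
from h import *
seat=np.array([.6729,-.0303,.045])
for z in(0,5,10,15):
    q=[seat+AX*(1+i*7)/1e3+AY*(-2+j*25)/1e3+AZ*(z+20)/1e3 for i,j in((-1,-1),(-1,1),(1,-1),(1,1))]
    print(z,"top corners front-y,front+y,back-y,back+y",(((proj("scene",q)-[265,215]+.5)*10-.5).round().astype(int)).tolist())
# jaw angle: top edge at jaw pixels
E
```

```text
0 top corners front-y,front+y,back-y,back+y [[169, 459], [392, 397], [192, 511], [418, 448]]
5 top corners front-y,front+y,back-y,back+y [[169, 445], [394, 382], [193, 497], [419, 433]]
10 top corners front-y,front+y,back-y,back+y [[170, 430], [395, 367], [193, 482], [421, 418]]
15 top corners front-y,front+y,back-y,back+y [[170, 415], [397, 352], [194, 467], [422, 403]]
```

Call:
jog_arm([
  {"dx": 0,"dy": 0,"dz": 0.03,"wx": 0,"wy": 0,"wz": 0,"hand": 1},
  {"dx": 0,"dy": 0,"dz": 0.03,"wx": 0,"wy": 0,"wz": 0,"hand": 1},
  {"dx": 0,"dy": 0,"dz": 0,"wx": 0,"wy": 0,"wz": 0,"hand": 1},
  {"dx": 0,"dy": 0,"dz": 0,"wx": 0,"wy": 0,"wz": 0,"hand": 1},
])

```text
time: 10.0
position: [0.6162, -0.0181, 0.0496]
ee_rot: [-0.384, -3.115, -0.0]
force: [-10.1, 1.6, 13.6]
finger_gap: 0.0126
```

```bash
python3 - <<'E'
from h import *
st()
a=manip.capture('scene');cv2.imwrite('pics/scene6.png',a)
# jaw top-edge tracking: brightness profile along rig x at lateral -3 for each stage, plane z=.097
seat=np.array([.6729,-.0303,.045])
for n in(0,3,4,5,6):
    g=cv2.cvtColor(cv2.imread(f"pics/scene{n}.png"),cv2.COLOR_BGR2HSV).astype(np.float32)
    r=[]
    for x in range(0,46,2):
        q=proj("scene",[seat+AX*x/1e3+AY*l/1e3+AZ*.052 for l in(-12,-8,-4,0,4,8)]).astype(np.float32)
        r.append(int(cv2.remap(g[...,2],q[:,0],q[:,1],cv2.INTER_LINEAR).mean()))
    print(n,r)
E
```

```text
t 10.0 rel seat0 along,lat,z [ 1.  -2.  -0.7] F along,lat,z [-10.2  -0.9  13.6] M [ 0.22  1.77 -0.01] gap 0.0126
0 [233, 227, 221, 213, 206, 199, 184, 152, 110, 83, 78, 77, 72, 69, 70, 70, 71, 73, 86, 127, 165, 168, 169]
3 [219, 184, 148, 134, 132, 132, 130, 129, 125, 108, 86, 79, 76, 71, 70, 70, 70, 72, 79, 114, 158, 169, 166]
4 [223, 223, 222, 229, 231, 232, 232, 230, 225, 198, 157, 134, 128, 120, 107, 108, 112, 98, 77, 66, 71, 96, 142]
5 [215, 212, 207, 204, 203, 198, 188, 179, 182, 208, 226, 228, 212, 171, 132, 104, 83, 69, 66, 68, 84, 124, 156]
6 [216, 212, 207, 204, 204, 198, 191, 183, 181, 202, 226, 229, 221, 186, 141, 116, 96, 76, 68, 67, 77, 112, 151]
```

Call:
jog_arm([
  {"dx": 0,"dy": 0,"dz": -0.02,"wx": 0,"wy": 0,"wz": 0,"hand": 1},
  {"dx": 0.02,"dy": 0,"dz": 0,"wx": 0,"wy": 0,"wz": 0,"hand": 1},
  {"dx": 0.02,"dy": 0,"dz": 0,"wx": 0,"wy": 0,"wz": 0,"hand": 1},
  {"dx": 0,"dy": 0,"dz": 0,"wx": 0,"wy": 0,"wz": 0,"hand": 1},
  {"dx": 0,"dy": 0,"dz": 0,"wx": 0,"wy": 0,"wz": 0,"hand": 1},
])

```text
time: 10.55
position: [0.6157, -0.018, 0.0498]
ee_rot: [0.385, 3.118, 0.0]
force: [-5.7, 0.2, 7.0]
finger_gap: 0.012
```

```bash
cat >> h.py <<'E'
def jawprof(f):
    seat=np.array([.6729,-.0303,.045]);g=cv2.cvtColor(f,cv2.COLOR_BGR2HSV).astype(np.float32);r=[]
    for x in range(0,46,2):
        q=proj("scene",[seat+AX*x/1e3+AY*l/1e3+AZ*.052 for l in(-12,-8,-4,0,4,8)]).astype(np.float32)
        r.append(int(cv2.remap(g[...,2],q[:,0],q[:,1],cv2.INTER_LINEAR).mean()))
    print(r)
E
python3 - <<'E'
from h import *
st()
a=manip.capture('scene');cv2.imwrite('pics/scene7.png',a);jawprof(a)
E
```

```text
t 10.55 rel seat0 along,lat,z [ 0.6 -2.  -0.5] F along,lat,z [-5.6 -1.2  7. ] M [0.18 0.91 0.04] gap 0.012
[215, 210, 206, 202, 202, 197, 190, 184, 186, 210, 227, 225, 198, 153, 114, 88, 73, 68, 66, 70, 92, 133, 158]
```

Call:
jog_arm([
  {"dx": 0.02,"dy": 0,"dz": 0,"wx": 0,"wy": 0,"wz": 0,"hand": 1},
  {"dx": 0.02,"dy": 0,"dz": 0,"wx": 0,"wy": 0,"wz": 0,"hand": 1},
  {"dx": 0,"dy": 0,"dz": 0,"wx": 0,"wy": 0,"wz": 0,"hand": 1},
  {"dx": 0,"dy": 0,"dz": 0,"wx": 0,"wy": 0,"wz": 0,"hand": 1},
])

```text
time: 11.0
position: [0.6146, -0.0177, 0.0498]
ee_rot: [0.385, 3.116, -0.0]
force: [-4.3, 0.8, 7.0]
finger_gap: 0.0124
```

```bash
python3 - <<'E'
from h import *
st()
a=manip.capture('scene');cv2.imwrite('pics/scene8.png',a);jawprof(a)
E
```

```text
t 11.0 rel seat0 along,lat,z [-0.6 -2.  -0.5] F along,lat,z [-4.4 -0.3  7. ] M [0.11 0.58 0.02] gap 0.0124
[215, 211, 209, 208, 205, 198, 191, 184, 173, 152, 118, 91, 80, 74, 71, 69, 70, 70, 74, 94, 142, 166, 168]
```

The jaw's top edge has now moved back from +28 to about +20 mm (shut is 16), so it has nearly snapped shut. I'll pull on gently to the posts.

Call:
jog_arm([
  {"dx": 0.03,"dy": 0,"dz": 0,"wx": 0,"wy": 0,"wz": 0,"hand": 1},
  {"dx": 0.03,"dy": 0,"dz": 0,"wx": 0,"wy": 0,"wz": 0,"hand": 1},
  {"dx": 0,"dy": 0,"dz": 0,"wx": 0,"wy": 0,"wz": 0,"hand": 1},
  {"dx": 0,"dy": 0,"dz": 0,"wx": 0,"wy": 0,"wz": 0,"hand": 1},
])

```text
time: 11.45
position: [0.6132, -0.0173, 0.0497]
ee_rot: [0.385, 3.113, -0.0]
force: [2.1, -1.3, 3.7]
finger_gap: 0.0128
```

```bash
python3 - <<'E'
from h import *
st()
a=manip.capture('scene');cv2.imwrite('pics/scene9.png',a);jawprof(a)
cv2.imwrite('pics/z9.png',cv2.resize(a[215:275,265:340],None,fx=10,fy=10,interpolation=cv2.INTER_CUBIC))
E
```

```text
t 11.45 rel seat0 along,lat,z [-2.1 -1.9 -0.6] F along,lat,z [ 2.4 -0.7  3.7] M [-0.13 -0.69  0.01] gap 0.0128
[216, 211, 209, 209, 205, 198, 183, 150, 110, 83, 78, 76, 72, 71, 70, 71, 70, 73, 87, 128, 166, 169, 169]
```

View pics/z9.png

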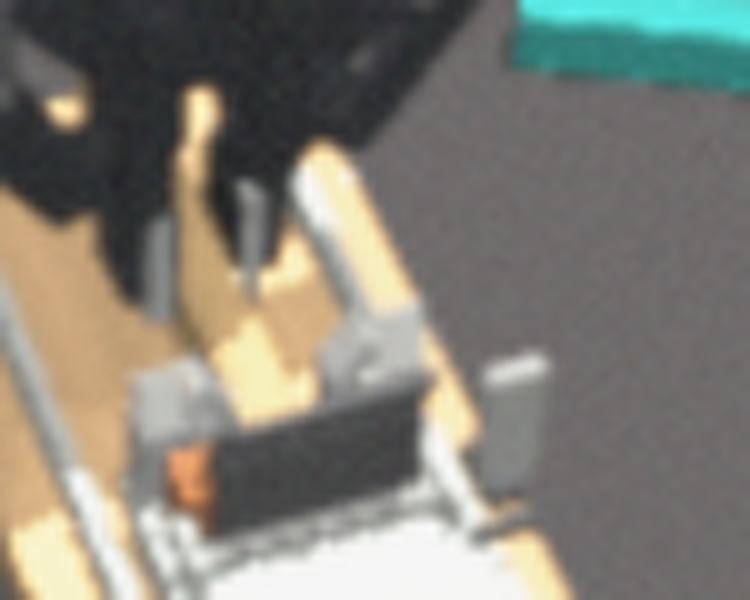

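The jaw is fully shut (dark plate at 215–425, as at rest) with the block's left end visible under it at (190,480). The block now bears on the posts. Next I measure the pull distance, from the rest images.

```bash
python3 - <<'E'
from h import *
seat=np.array([.6729,-.0303,0]);g=lambda u,v:((u+.5)/10-.5+275,(v+.5)/10-.5+220);T=lambda u,v:(265+(u+.5)/5-.5,115+(v+.5)/5-.5)
f=lambda w:((w-seat)@np.stack([AX,AY,AZ],1)*1e3).round(1)
for n,q in(("idx far-l",(385,322)),("idx near-l",(388,335)),("idx far-r",(440,300)),("idx near-r",(450,316))): print(n,f(onz("scene",*g(*q),.056)))
for z in(.04,.045,.05,.056): print("pointer tip z",z,"scene",f(onz("scene",*g(435,463),z)),"top",f(onz("top",*T(158,226),z)))
print("idx top cam",f(onz("top",*T(118,272),.056)), "tri ptr",f(tri(T(158,226),g(435,463))[0]))
# profile along x at index lateral, scene0 z=.055
for n,z,ls in(("scene",.056,(45,49,53)),("top",.056,(48,52,56)),("scene",.05,(38,41)),("top",.05,(38,41))):
    im=cv2.cvtColor(cv2.imread(f"pics/{n}0.png"),cv2.COLOR_BGR2GRAY).astype(np.float32)
    X=range(-24,40,2);q=[proj(n,[seat+AX*x/1e3+AY*l/1e3+AZ*z for x in X]).astype(np.float32) for l in ls]
    print(n,z,ls); [print("  ",cv2.remap(im,p[:,0],p[:,1],cv2.INTER_LINEAR).ravel().astype(int).tolist()) for p in q]
E
```

```text
idx far-l [-12.1  47.5  56. ]
idx near-l [-8.7 46.7 56. ]
idx far-r [-13.8  61.1  56. ]
idx near-r [-9.1 61.4 56. ]
pointer tip z 0.04 scene [15.2 48.8 40. ] top [21.6 43.3 40. ]
pointer tip z 0.045 scene [18.4 46.9 45. ] top [20. 43. 45.]
pointer tip z 0.05 scene [21.7 45.1 50. ] top [18.4 42.6 50. ]
pointer tip z 0.056 scene [25.5 42.8 56. ] top [16.5 42.2 56. ]
idx top cam [-10.6  55.4  56. ] tri ptr [19.8 44.3 47.5]
scene 0.056 (45, 49, 53)
   [111, 110, 110, 109, 110, 112, 112, 126, 129, 126, 126, 129, 132, 132, 132, 132, 133, 133, 133, 131, 122, 114, 109, 109, 110, 109, 108, 108, 108, 112, 109, 111]
   [108, 108, 108, 109, 116, 141, 177, 195, 170, 146, 134, 131, 132, 131, 132, 131, 130, 128, 120, 116, 112, 110, 109, 109, 109, 110, 107, 108, 107, 107, 108, 108]
   [110, 108, 109, 110, 117, 151, 198, 205, 177, 147, 131, 131, 130, 129, 123, 117, 112, 112, 109, 109, 107, 108, 109, 110, 109, 108, 108, 109, 107, 108, 109, 107]
top 0.056 (48, 52, 56)
   [122, 113, 114, 125, 147, 186, 223, 240, 245, 245, 244, 245, 245, 244, 244, 244, 244, 244, 243, 241, 240, 240, 241, 243, 244, 244, 24
[... 349 characters left out ...]
, 134]
scene 0.05 (38, 41)
   [198, 188, 166, 161, 185, 219, 230, 234, 235, 235, 232, 221, 182, 142, 121, 111, 119, 125, 121, 114, 120, 143, 157, 131, 139, 179, 227, 233, 235, 235, 236, 235]
   [218, 206, 198, 215, 211, 219, 224, 218, 222, 221, 206, 181, 149, 130, 125, 125, 128, 132, 127, 113, 113, 143, 142, 128, 129, 179, 209, 225, 223, 226, 229, 223]
top 0.05 (38, 41)
   [249, 250, 248, 247, 248, 249, 249, 248, 248, 249, 249, 250, 249, 248, 248, 249, 249, 245, 234, 215, 186, 171, 188, 222, 240, 247, 249, 250, 249, 249, 250, 251]
   [248, 248, 249, 248, 248, 249, 250, 251, 251, 251, 251, 251, 252, 251, 251, 251, 251, 250, 245, 235, 218, 193, 204, 227, 246, 250, 251, 251, 251, 251, 252, 252]
```

Call:
jog_arm([
  {"dx": 0.03,"dy": 0,"dz": 0,"wx": 0,"wy": 0,"wz": 0,"hand": 1},
  {"dx": 0.04,"dy": 0,"dz": 0,"wx": 0,"wy": 0,"wz": 0,"hand": 1},
  {"dx": 0.04,"dy": 0,"dz": 0,"wx": 0,"wy": 0,"wz": 0,"hand": 1},
  {"dx": 0.04,"dy": 0,"dz": 0,"wx": 0,"wy": 0,"wz": 0,"hand": 1},
  {"dx": 0.04,"dy": 0,"dz": 0,"wx": 0,"wy": 0,"wz": 0,"hand": 1},
  {"dx": 0.04,"dy": 0,"dz": 0,"wx": 0,"wy": 0,"wz": 0,"hand": 1},
  {"dx": 0.04,"dy": 0,"dz": 0,"wx": 0,"wy": 0,"wz": 0,"hand": 1},
  {"dx": 0.04,"dy": 0,"dz": 0,"wx": 0,"wy": 0,"wz": 0,"hand": 1},
  {"dx": 0.04,"dy": 0,"dz": 0,"wx": 0,"wy": 0,"wz": 0,"hand": 1},
  {"dx": 0.04,"dy": 0,"dz": 0,"wx": 0,"wy": 0,"wz": 0,"hand": 1},
  {"dx": 0.04,"dy": 0,"dz": 0,"wx": 0,"wy": 0,"wz": 0,"hand": 1},
  {"dx": 0.04,"dy": 0,"dz": 0,"wx": 0,"wy": 0,"wz": 0,"hand": 1},
  {"dx": 0.04,"dy": 0,"dz": 0,"wx": 0,"wy": 0,"wz": 0,"hand": 1},
  {"dx": 0.04,"dy": 0,"dz": 0,"wx": 0,"wy": 0,"wz": 0,"hand": 1},
  {"dx": 0,"dy": 0,"dz": 0,"wx": 0,"wy": 0,"wz": 0,"hand": 1},
  {"dx": 0,"dy": 0,"dz": 0,"wx": 0,"wy": 0,"wz": 0,"hand": 1},
  {"dx": 0,"dy": 0,"dz": 0,"wx": 0,"wy": 0,"wz": 0,"hand": 1},
])

```text
time: 13.2
position: [0.5887, -0.0112, 0.0499]
ee_rot: [0.385, 3.109, -0.001]
force: [9.5, -2.7, -0.2]
finger_gap: 0.0122
```

```bash
python3 - <<'E'
from h import *
st()
a=manip.capture('scene');b=manip.capture("top");cv2.imwrite('pics/scene10.png',a);cv2.imwrite('pics/top10.png',b)
cv2.imwrite('pics/z10.png',np.hstack([cv2.resize(a[215:275,265:330],None,fx=10,fy=10,interpolation=cv2.INTER_CUBIC)]))
E
```

```text
t 13.2 rel seat0 along,lat,z [-27.4  -2.   -0.4] F along,lat,z [ 9.9 -0.3 -0.2] M [-0.45 -1.84  0.03] gap 0.0122
```

View pics/z10.png

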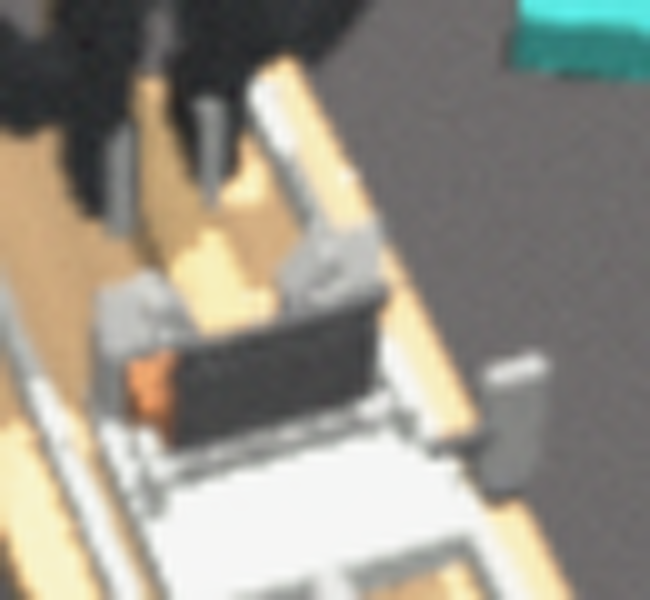

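```bash
python3 - <<'E'
from h import *
seat=np.array([.6729,-.0303,0]);f=lambda w:((w-seat)@np.stack([AX,AY,AZ],1)*1e3).round(1)
g=lambda u,v:((u+.5)/10-.5+265,(v+.5)/10-.5+215)
for q in((480,437),(483,440),(535,513)): print(q,f(onz("scene",*g(*q),.0475)))
# jaw edge shift between scene9 and scene10: profiles along x (grayscale), cross-correlate
p=[]
X=np.arange(-45,45,.5)
for n in(9,10):
    im=cv2.cvtColor(cv2.imread(f"pics/scene{n}.png"),cv2.COLOR_BGR2GRAY).astype(np.float32)
    q=[proj("scene",[seat+AX*x/1e3+AY*l/1e3+AZ*.097 for x in X]).astype(np.float32) for l in range(-16,13,4)]
    s=np.mean([cv2.remap(im,c[:,0],c[:,1],cv2.INTER_LINEAR).ravel() for c in q],0);p.append(s)
    d=np.diff(s); i=d.argmin();print(n,"jaw top edge x",[round(float(X[j]),1) for j in range(len(s)-1) if s[j]>125>=s[j+1]])
# where the pointer should appear when level with the mark at -10.7
print((((proj("scene",[seat+AX*-.0107+AY*.0443+AZ*.0475])-[265,215]+.5)*10-.5)).round())
E
```

```text
(480, 437) [-2.2 42.8 47.5]
(483, 440) [-1.2 43.1 47.5]
(535, 513) [20.1 46.  47.5]
9 jaw top edge x [15.0]
10 jaw top edge x [-9.0]
[[471. 405.]]
```

The pointer tip ≈(480,437) is still about 6–7 mm short of the index blade (level point ≈(471,405)). The jaw is shut and the block in place. I pull on.

Call:
jog_arm([
  {"dx": 0.04,"dy": 0,"dz": 0,"wx": 0,"wy": 0,"wz": 0,"hand": 1},
  {"dx": 0.04,"dy": 0,"dz": 0,"wx": 0,"wy": 0,"wz": 0,"hand": 1},
  {"dx": 0.04,"dy": 0,"dz": 0,"wx": 0,"wy": 0,"wz": 0,"hand": 1},
  {"dx": 0.02,"dy": 0,"dz": 0,"wx": 0,"wy": 0,"wz": 0,"hand": 1},
  {"dx": 0,"dy": 0,"dz": 0,"wx": 0,"wy": 0,"wz": 0,"hand": 1},
  {"dx": 0,"dy": 0,"dz": 0,"wx": 0,"wy": 0,"wz": 0,"hand": 1},
  {"dx": 0,"dy": 0,"dz": 0,"wx": 0,"wy": 0,"wz": 0,"hand": 1},
])

```text
time: 14.0
position: [0.5824, -0.0096, 0.0499]
ee_rot: [0.385, 3.108, -0.001]
force: [9.3, -1.6, 0.1]
finger_gap: 0.0125
```

```bash
python3 - <<'E'
from h import *
st()
a=manip.capture('scene');cv2.imwrite('pics/scene11.png',a)
seat=np.array([.6729,-.0303,0]);X=np.arange(-45,45,.5)
for n in(9,10,11):
    im=cv2.cvtColor(cv2.imread(f"pics/scene{n}.png"),cv2.COLOR_BGR2GRAY).astype(np.float32)
    q=[proj("scene",[seat+AX*x/1e3+AY*l/1e3+AZ*.097 for x in X]).astype(np.float32) for l in range(-16,13,4)]
    s=np.mean([cv2.remap(im,c[:,0],c[:,1],cv2.INTER_LINEAR).ravel() for c in q],0)
    print(n,"jaw top edge x",[round(float(X[j]),1) for j in range(len(s)-1) if s[j]>125>=s[j+1]])
z=cv2.resize(a[215:275,265:330],None,fx=12,fy=10,interpolation=cv2.INTER_CUBIC)
z=cv2.resize(a[235:275,285:325],None,fx=14,fy=14,interpolation=cv2.INTER_CUBIC)
cv2.imwrite('pics/z11.png',z)
E
```

```text
t 14.0 rel seat0 along,lat,z [-33.8  -2.   -0.4] F along,lat,z [9.5 0.7 0.1] M [-0.48 -2.04 -0.01] gap 0.0125
9 jaw top edge x [15.0]
10 jaw top edge x [-9.0]
11 jaw top edge x [-15.5]
```

View pics/z11.png

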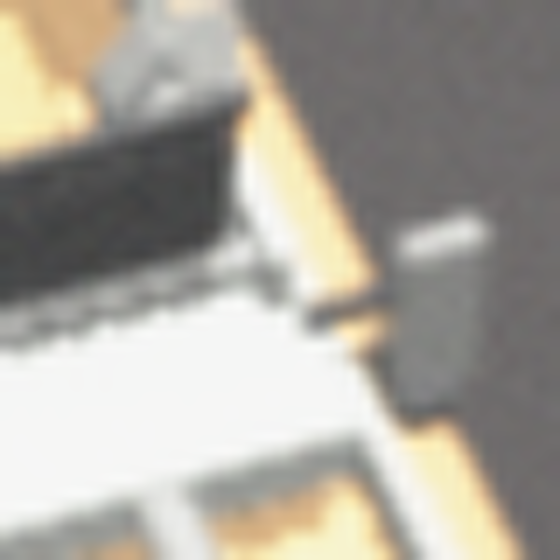

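The pointer (dark bar, tip ≈(385,300)) is level with the blade: ≈(405,295) extrapolated, blade at that height ≈(398–403, 282–292), so within about 2 mm. The 30.5 mm of travel measured at the jaw gives the same. I'll hold briefly to check for creep, then hand in.

Call:
jog_arm([
  {"dx": 0,"dy": 0,"dz": 0,"wx": 0,"wy": 0,"wz": 0,"hand": 1},
  {"dx": 0,"dy": 0,"dz": 0,"wx": 0,"wy": 0,"wz": 0,"hand": 1},
  {"dx": 0,"dy": 0,"dz": 0,"wx": 0,"wy": 0,"wz": 0,"hand": 1},
  {"dx": 0,"dy": 0,"dz": 0,"wx": 0,"wy": 0,"wz": 0,"hand": 1},
  {"dx": 0,"dy": 0,"dz": 0,"wx": 0,"wy": 0,"wz": 0,"hand": 1},
])

```text
time: 14.55
position: [0.5824, -0.0096, 0.0499]
ee_rot: [0.385, 3.108, -0.001]
force: [9.8, -2.6, 0.5]
finger_gap: 0.0128
```

```bash
python3 - <<'E'
from h import *
st()
a=manip.capture('scene');o=cv2.imread("pics/scene11.png")
print("mean change rig area",cv2.absdiff(a,o)[235:275,265:325].mean())
for n,(x,y,w,h) in dict(offcut=(115,250,65,40),disc=(130,320,70,55),glue=(395,155,45,65)).items(): print(n,cv2.absdiff(a,cv2.imread("pics/scene0.png"))[y:y+h,x:x+w].mean().round(2))
print(manip.job_done())
E
```

```text
t 14.55 rel seat0 along,lat,z [-33.9  -2.   -0.4] F along,lat,z [10.1 -0.2  0.5] M [-0.51 -2.01  0.02] gap 0.0128
mean change rig area 1.2916666666666667
offcut 1.59
disc 1.26
glue 1.55
the job is handed in; nothing more can be done
None
```

I gripped the wooden T by its stick and pressed its block down behind the fork. I then drew the carriage about 30 mm to the mark and handed the job in at 14.6 s, still gripping and holding.

**First press:** it did not latch. The block sat about 3 mm too far from the robot and the jaw stayed open. Easing it toward the posts let the jaw snap shut.

**Last checks:**
- **Grip and pull:** the finger gap is steady at 12–13 mm on the stick and the pull is about 10 N. After 0.5 s of holding there was no creep.
- **Jaw:** it looked exactly as at rest after latching and still looked shut in the later crops. By the gripper's height, the block is seated to within about 1 mm.
- **Pointer:** travel measured at the jaw (30.5 mm) puts it on the centre of the blade. The close crop reads about 2.5 mm short of centre, close to the blade's near face. These disagree by 2–3 mm, but both are inside the 5 mm tolerance.
- **Bystanders:** the picture shows no change in the offcut, disc or glue bottle.

**Disagreements:** the top and scene cameras differed by about 2 mm on where the rig lies sideways. My estimates of the seat from the images also differed by about 3 mm from where the block actually met the posts.

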